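Load the spacer sleeve over the bare spindle

ROBOT

A 6-joint arm with a two-finger parallel gripper is mounted at the origin on a cart in front of the work surface, level with it; the furniture and walls round the work are solid. World frame = base frame: x ahead of the robot, y to its left, z up, the work surface at z = 0. Lengths are in m, angles in rad, forces in N, time in s.
With the tool pointing down it reaches from about 0.425 to 0.95 m from the base axis. Payload 3.5 kg.
Tool frame: the origin (TCP) lies at the very end of the fingers, on their centre line; the grasp point (between the pads) lies 19 mm behind it; x points along the fingers, z is the direction in which the jaws open and shut, and the axes are right-handed (so a half turn about x gives the same grasp; the last joint's range is limited). The gripper opens to 85 mm and grips with 20 to 120 N. Pads are 22 mm wide; open, the fingers measure 114 mm over their backs; the gripper's body (76 mm by 85 mm) begins 54 mm behind the grasp point. The pads swing forward as they close: fully open they stand 13 mm farther back than shut.
Start: joints at [0.999, 0.286, 1.577, -0, 1.279, -0.15], TCP at [0.276, 0.616, 0.231] pointing down, gripper open.
Joint ranges: [-2.77, 2.77], [-0.9, 2.22], [0.21, 2.48], [-1.53, 4.67], [0.24, 2.81], [-2.84, 2.84]. Speed limits (rad/s): [2.79, 2.79, 3.14, 3.14, 3.14, 3.14].

INTERFACE

Orientations are given as a unit quaternion [x, y, z, w].
In Python, from plant import ctrl, cams gives the robot as it stands.
- The arm moves only by the tool play_rows, never from a script. Its argument "rows" is a list of rows, each a list of 3 entries, a list of its own where there are three numbers: the opening in per cent of the stroke, from 0 (shut) to 100 (fully open), then the shift along the tool's x, y, z in units of 0.3 m (1.0 is 0.3 m), then the turn, a rotation vector about the tool's x, y, z in units of pi/2 rad (1.0 is pi/2 rad). A call has 1 to 10 rows; each row is the pose to reach, as a shift and turn from the pose commanded when the call began, along the tool's axes at that moment; what a row does not reach only later rows make up. A row lasts 1/12 s, in which the tool goes at most 41.7 mm and 7.16 degrees, less where a joint would pass 70% of its speed; a pose out of reach is approached as far as the arm can. A call with a number of a shift or a turn outside -1 to 1 is refused whole. A call with a gripper value outside its range is refused whole. The fingers move at their own pace and stop on an object; "force" is the grip in N (left out, the last holds). Time passes only in rows, so rows that repeat a pose let the fingers close. It gives the time, the measured TCP pose, the force and the opening at its end, in the units of the state.
- ctrl.get_state(): the state, without advancing time (a new reading comes with each control period).
- cams.read_camera(name): name is "scene" or "side" or "wrist"; returns a dict with "color" (420x560x3 uint8, red, green, blue), "fx", "fy", "cx", "cy" (pixels), "view" (4x4, takes a point from world to camera coordinates). Camera axes: x right, y down, z forward; pixel columns grow to the right and rows downward; lengths in m; the calibration is good to about 2 mm. A picture is of the moment at which its call begins. There is no depth.
- ctrl.sign_off(): hands the job in, once; it reports no verdict.
The state is a dict: "time": time; "qpos": joint angles; "dq": joint speeds; "joint_efforts": joint torques, N m; "eef_pos": TCP position; "tcp_rot": TCP orientation; "contact_force": force on the tool from outside, world axes, zero at the start; "wrist_torque": the same for the moment, N m; "opening": opening from 0.0 (shut) to 1.0 (fully open).
Only numpy, scipy, OpenCV 4.12 (cv2) and the standard library are available. Lean on these libraries where they do the work, as an engineer would, in place of code of your own. Each camera call takes 0.05 s, during which the arm holds its last target. There are 200 camera calls.

TASK

One of the two upright spindles of the loading jig already carries its brass spacer sleeve; the other spindle is still bare. Slide the loose sleeve along the jig's track, keeping it upright and down on the track, until it stands over the top of the bare spindle against the blue end stop, then press it down over the spindle until it is fully home. Leave the fitted sleeve seated and do not shove the bottle, timer or marker about.

Things in the scene. Friction and masses are not known exactly. Their poses are not given: they have to be found in the camera images.
- track: Fixed jig, 92x336 mm, with a raised white track 63 mm wide between side rails, running along its y axis. Origin: centre of underside, on the table. Track surface 70 mm up; rails reach 5 mm above it. On the centre line a spindle stands 120 mm from the origin at each end (+y, -y), ringed by an orange lift plate; inner faces of the blue end stops are at 151 mm, 12 mm above the track.
- spindle_1: One of two alike fixed upright steel spindles, 20 mm diameter, with a conical tip (top 9 mm across) that ends 67 mm above the table, 3 mm below the track. Origin: on its axis at table height. Which end of the track it stands at varies.
- spindle_2: The other spindle, same as spindle_1, at the other end of the track.
- seat_1 (a point): Point on the axis of spindle_1, 25.5 mm above the table: where the centre of a sleeve's underside is when it is fully home on this spindle (lift plate fully down). z up.
- seat_2 (a point): The same point on spindle_2.
- lift_1 (a joint): Height of the orange square lift plate (61 mm, hole for the spindle) round spindle_1, in m: 0 = up, level with the track (0.5 mm below it), ready to receive a sleeve; 0.044 = fully down, sleeve home. It stays where it is left (stiff slide, about 7 N); pressing the sleeve down carries it down.
- lift_2 (a joint): The same for the lift plate round spindle_2.
- sleeve_fitted: Brass-coloured sleeve, outside diameter 60 mm, bore 24 mm, height 50 mm, 0.25 kg, already fully home on one spindle; its top stands 5.5 mm above the track. Origin: centre of its underside; z along its bore.
- sleeve_loose: Same kind of brass sleeve (60 mm outside, 24 mm bore, 50 mm high, 0.25 kg), standing upright on the middle of the track between the rails (1.5 mm play each side). Origin: centre of its underside; z along its bore. When home its top face (a ring 18 mm wide) is 75.5 mm above the table.
- bottle_white: Small white bottle, 50 mm diameter, 84 mm high, standing beyond the jig; bystander. Origin: centre of its underside.
- bench_timer: White digital timer, 60 x 66 x 17 mm, lying on the table; bystander. Origin: centre of its underside.
- red_marker: White marker with red cap, 14 x 138 x 15 mm, lying beyond the jig; bystander. Origin: centre of its underside.
Not all that is in view belongs to the job. Leave any red or turquoise look-alike of the sleeve_loose alone.

How it is judged:
At the end, for the whole second after the job is handed in: Loose sleeve upright (0.08 rad) and at rest on the spindle bare at the start: centre within 5 mm of its axis, underside within 5 mm of fully home, lift plate down at least 39 of 44 mm. The other sleeve still home on its own spindle (same tolerances) (horizontal distance between sleeve_loose and seat_2 below 0.005 m and z of sleeve_loose in the frame of seat_2 between -0.005 and 0.005 m and angle between each of sleeve_loose, sleeve_fitted's own z axis and vertical below 0.08 rad and value of joint lift_2 above 0.039 m and linear speed of sleeve_loose below 0.01 m/s and horizontal distance between sleeve_fitted and seat_1 below 0.005 m and z of sleeve_fitted in the frame of seat_1 between -0.005 and 0.005 m); the robot touches nothing.
It fails at once if the loose sleeve is lifted more than 15 mm off the track (z of sleeve_loose in the frame of track above 0.085 m).
It fails at once if the loose sleeve is tipped more than 0.4 rad (angle between sleeve_loose's own z axis and vertical above 0.4 rad).
It fails at once if the fitted sleeve is moved more than 8 mm (distance of sleeve_fitted from where it was at the start of the episode above 0.008 m).
It fails at once if the bottle, timer or marker is moved more than 30 mm (distance of any of bottle_white, bench_timer, red_marker from where it was at the start of the episode above 0.03 m).
It also fails if it takes over 40 s, if anything falls off the work surface, if the arm or the gripper's body presses on something with over 40 N, if the wrist force passes 120 N, or if a joint passes its speed limit or range.

## Working session

There is one attempt and no reset: what is moved stays moved. The work goes in short steps, Python scripts to look and compute and a tool call to move; the robot and the scene stay as the last step left them, time stands still between calls to the robot, and variables do not carry over. Pictures are saved under pics/ and viewed, about 8 in all and at most 12, crops included, and the job is handed in when it is done.

Besides the shell and the picture viewer there is one more tool, called by a JSON object that holds its "fn" and its "kwargs". play_rows: Moves the arm, as the interface text tells. Shifts and turns lie within -1 to 1; 1 stands for 0.3 m of shift or pi/2 rad of turn. Its arguments: {"type":"object","properties":{"rows":{"type":"array"},"force":{"type":"number"}},"required":["rows"]}

```bash
mkdir -p pics; ls; python3 - <<'E'
from plant import ctrl,cams
import cv2,numpy as np
for n in ["scene","side"]:
    c=cams.read_camera(n); cv2.imwrite(f"pics/{n}0.png",c["color"][:,:,::-1])
    print(n,c["fx"],c["cx"],c["cy"],np.round(c["view"],4).tolist())
    np.savez(f"pics/{n}0.npz",**c)
print(ctrl.get_state())
E
```

```text
pics
scene 498.7915752353178 280.9371529562396 204.29648140926795 [[0.6682, -0.7439, -0.0055, -0.2927], [-0.4281, -0.3784, -0.8207, 0.3234], [0.6084, 0.5508, -0.5713, 0.8119], [0.0, 0.0, 0.0, 1.0]]
side 512.5511161579856 278.29762434006165 212.99422041155205 [[0.9013, -0.4325, -0.0229, -0.4634], [-0.2741, -0.5287, -0.8033, 0.2396], [0.3354, 0.7303, -0.5951, 0.8954], [0.0, 0.0, 0.0, 1.0]]
{'time': 0.1, 'qpos': array([ 9.99020343e-01,  2.87125977e-01,  1.57804062e+00, -1.27703280e-05,
        1.27855895e+00, -1.50000105e-01]), 'dq': array([-0.00036246, -0.00155793, -0.00232177, -0.00022599,  0.00080387,
        0.00044087]), 'joint_efforts': array([ 4.40028061e-04, -4.07298839e+01, -2.93697810e+01, -1.54789850e-04,
        3.43479391e-03,  5.82207562e-06]), 'eef_pos': array([0.2759864 , 0.61535586, 0.23004744]), 'tcp_rot': array([-0.384574  ,  0.59427117,  0.38394494,  0.59290041]), 'contact_force': array([-0.29139137, -1.65079212,  0.73473834]), 'wrist_torque': array([-0.05954927,  0.01001656, -0.00712538]), 'opening': 1.0039438525367201}
```

View pics/scene0.png

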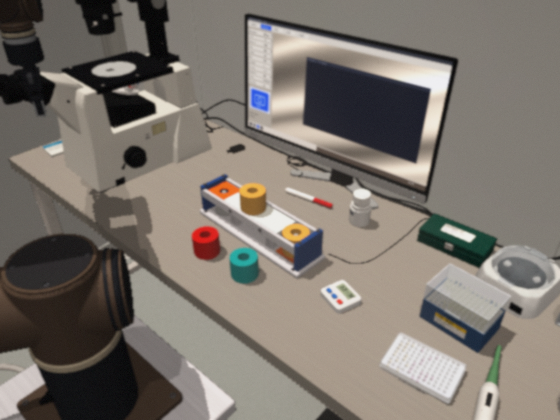

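View pics/side0.png

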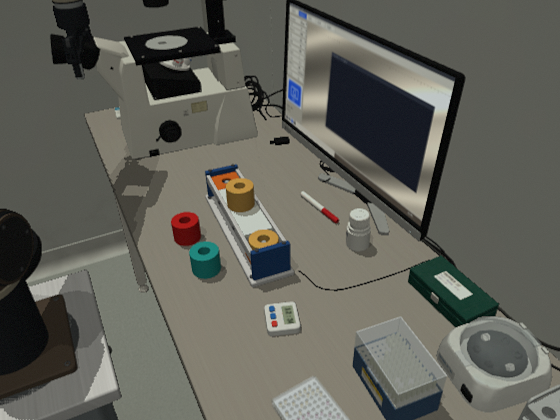

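The jig runs from about (215,190) to (310,245) in the scene view. The bare spindle with its orange plate is at the far-left end (225,190), the loose sleeve is at (253,195), and the fitted sleeve is at the near end (296,235). Next I'll enlarge both views.

```bash
python3 - <<'E'
import cv2,numpy as np
a=cv2.imread("pics/scene0.png")[170:280,190:330]; b=cv2.imread("pics/side0.png")[155:290,190:300]
a=cv2.resize(a,None,fx=5.5,fy=5.5,interpolation=cv2.INTER_CUBIC);cv2.imwrite("pics/sc.png",a)
b=cv2.resize(b,None,fx=4.4,fy=4.4,interpolation=cv2.INTER_CUBIC);cv2.imwrite("pics/si.png",b)
print(a.shape,b.shape)
E
```

```text
(605, 770, 3) (594, 484, 3)
```

View pics/sc.png

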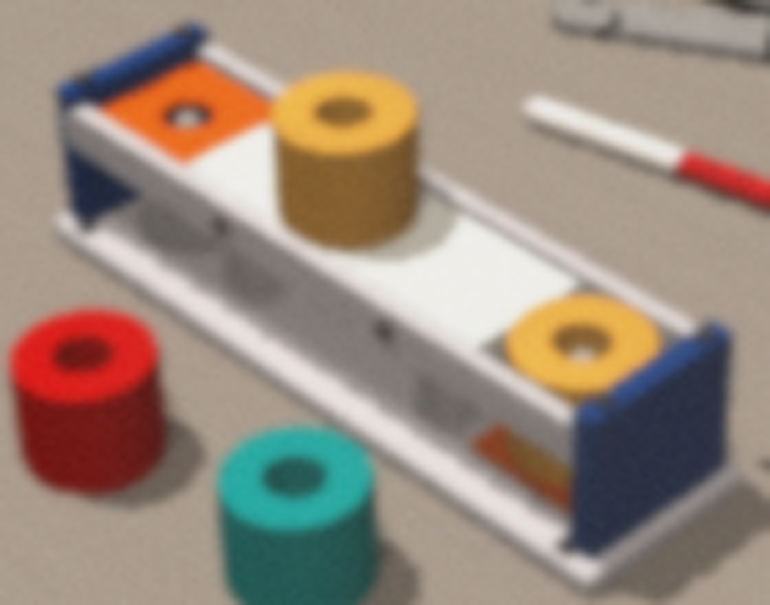

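View pics/si.png

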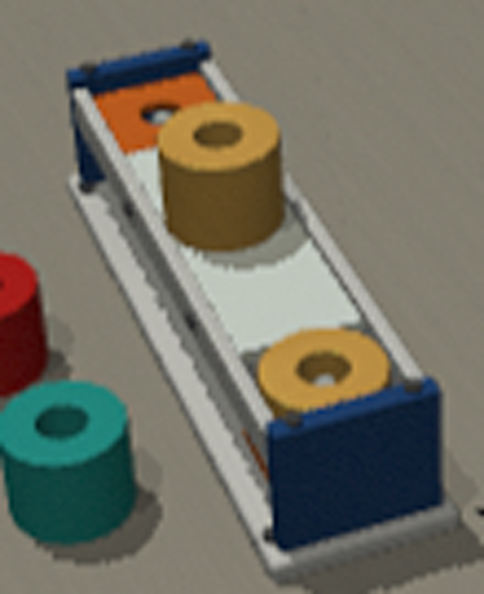

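The crops show the fitted bore at scene crop (583,343) and side crop (324,370). The loose bore is at (343,111) and (218,134), and the bare spindle hole is at (188,115) and (161,116).

```bash
cat > h.py <<'E'
import numpy as np
def ray(c,u,v,z):
    V=c["view"];R=V[:3,:3];o=-R.T@V[:3,3]
    d=R.T@np.array([(u-c["cx"])/c["fx"],(v-c["cy"])/c["fy"],1]);return (o+d*(z-o[2])/d[2])[:2]
E
python3 - <<'E'
import numpy as np;from h import ray
from scipy.spatial.transform import Rotation as R
from plant import ctrl
C={n:dict(np.load(f"pics/{n}0.npz")) for n in("scene","side")}
P={"fit":(.0755,(583,343),(324,370)),"loose":(.12,(343,111),(218,134)),"hole":(.0695,(188,115),(161,116))}
M={}
for k,(z,a,b) in P.items():
    p=ray(C["scene"],(a[0]+.5)/5.5-.5+190,(a[1]+.5)/5.5-.5+170,z);q=ray(C["side"],(b[0]+.5)/4.4-.5+190,(b[1]+.5)/4.4-.5+155,z)
    M[k]=(p+q)/2;print(k,p.round(4),q.round(4))
d=M["hole"]-M["fit"];L=np.hypot(*d);u=d/L;print("L",L,"dir",np.degrees(np.arctan2(u[1],u[0])),"mid",(M["hole"]+M["fit"])/2,"hole",M["hole"])
mid=(M["hole"]+M["fit"])/2;e=M["loose"]-mid;print("loose along",e@u,"lat",e@[-u[1],u[0]])
s=ctrl.get_state();print(R.from_quat(s["tcp_rot"]).as_matrix().round(3))
E
```

```text
fit [ 0.4789 -0.0056] [ 0.4803 -0.0061]
loose [0.4866 0.1295] [0.4877 0.1296]
hole [0.4931 0.234 ] [0.4933 0.2324]
L 0.23939736304120285 dir 86.74302642987618 mid [0.48638308 0.11365932] hole [0.49318368 0.23316466]
loose along 0.015880481618637594 lat 0.0001690211027924177
[[-0.001 -0.912  0.409]
 [-0.002  0.409  0.912]
 [-1.     0.    -0.002]]
```

```bash
cat >> h.py <<'E'
from scipy.spatial.transform import Rotation as R
def rel(s,p,head):
    """shift/turn in row units for TCP at p, tool down, jaw axis heading (deg) in world"""
    T=R.from_quat(s["tcp_rot"]);h=np.radians(head);z=np.array([np.cos(h),np.sin(h),0]);x=np.array([0,0,-1.])
    G=R.from_matrix(np.c_[x,np.cross(z,x),z])
    print("shift",(T.inv().apply(np.array(p)-s["eef_pos"])/.3).round(4),"turn",((T.inv()*G).as_rotvec()/(np.pi/2)).round(4))
E
python3 - <<'E'
import numpy as np;from h import *
from plant import ctrl
C={n:dict(np.load(f"pics/{n}0.npz")) for n in("scene","side")}
for u in [(120,186),(208,152),(60,140)]: print("scene",u,ray(C["scene"],*u,0).round(3))
for u in [(130,158),(250,138)]: print("side",u,ray(C["side"],*u,0).round(3))
s=ctrl.get_state()
rel(s,[.38,.39,.23],30); rel(s,[.48,.16,.23],-3.26)
E
```

```text
scene (120, 186) [0.391 0.543]
scene (208, 152) [0.675 0.508]
scene (60, 140) [0.418 0.917]
side (130, 158) [0.331 0.57 ]
side (250, 138) [0.672 0.52 ]
shift [ 0.0011 -0.6238 -0.5434] turn [ 3.982e-01 -1.400e-03  2.000e-04]
shift [ 0.0021 -1.2418 -1.1064] turn [ 7.677e-01 -1.300e-03  6.000e-04]
```

The microscope's near corner is at about (0.37, 0.55), so I'll swing clear of it along -y first.

```bash
python3 - <<'E'
from h import *
from plant import ctrl
s=ctrl.get_state()
rel(s,[.30,.42,.23],50)
E
```

```text
shift [ 0.0012 -0.3396 -0.5613] turn [ 0.1759 -0.0014 -0.    ]
```

{"fn": "play_rows", "kwargs": {"rows": [[100, [0, -0.085, -0.14], [0.05, 0, 0]], [100, [0, -0.17, -0.28], [0.1, 0, 0]], [100, [0, -0.255, -0.42], [0.14, 0, 0]], [100, [0, -0.34, -0.56], [0.176, 0, 0]], [100, [0, -0.34, -0.56], [0.176, 0, 0]], [100, [0, -0.34, -0.56], [0.176, 0, 0]]]}}

```text
time: 0.6
eef_pos: [0.3, 0.4167, 0.2302]
tcp_rot: [-0.299, 0.642, 0.297, 0.64]
contact_force: [0.2, 1.3, -0.6]
opening: 1.003
```

```bash
python3 - <<'E'
from h import *
from plant import ctrl
s=ctrl.get_state();print(s["eef_pos"])
rel(s,[.487,.1295,.18],-3.26)
E
```

```text
[0.30004299 0.41668434 0.23020801]
shift [ 0.1697 -1.0934 -0.3293] turn [ 0.5901 -0.0016  0.0016]
```

{"fn": "play_rows", "kwargs": {"rows": [[100, [0.02, -0.12, -0.035], [0.07, 0, 0]], [100, [0.04, -0.25, -0.075], [0.14, 0, 0]], [100, [0.06, -0.37, -0.11], [0.21, 0, 0]], [100, [0.08, -0.49, -0.15], [0.28, 0, 0]], [100, [0.1, -0.61, -0.185], [0.35, 0, 0]], [100, [0.12, -0.73, -0.22], [0.42, 0, 0]], [100, [0.14, -0.85, -0.255], [0.49, 0, 0]], [100, [0.17, -0.95, -0.285], [0.56, 0, 0]], [100, [0.17, -0.99, -0.3], [0.59, 0, 0]], [100, [0.17, -1.0, -0.3], [0.59, 0, 0]]]}}

```text
time: 1.43
eef_pos: [0.4731, 0.1574, 0.1796]
tcp_rot: [0.02, 0.707, -0.021, 0.706]
contact_force: [0.7, 0.1, 0.6]
opening: 0.999
```

```bash
python3 - <<'E'
from h import *
from plant import ctrl,cams
import cv2
s=ctrl.get_state();print(s["eef_pos"],s["time"])
rel(s,[.4873,.1295,.18],-3.26);rel(s,[.4873,.1295,.081],-3.26)
c=cams.read_camera("wrist");cv2.imwrite("pics/w1.png",c["color"][:,:,::-1]);np.savez("pics/w1.npz",**c)
for k,z in(("fit",.0755),("loose",.12),("hole",.0695)):
    p={"fit":(.4796,-.0061),"loose":(.4872,.1295),"hole":(.4932,.2335)}[k]
    q=c["view"]@[*p,z,1];print(k,c["fx"]*q[0]/q[2]+c["cx"],c["fy"]*q[1]/q[2]+c["cy"])
E
```

```text
[0.47313912 0.15741418 0.17961416] 1.4333
shift [-0.0014 -0.0902  0.0525] turn [-0.0006 -0.0011  0.0001]
shift [ 0.3286 -0.0901  0.0531] turn [-0.0006 -0.0011  0.0001]
fit 289.30604635021905 358.7477232648366
loose 294.7091997232006 259.76748668316355
hole 293.3509653490865 115.19155840555848
```

View pics/w1.png

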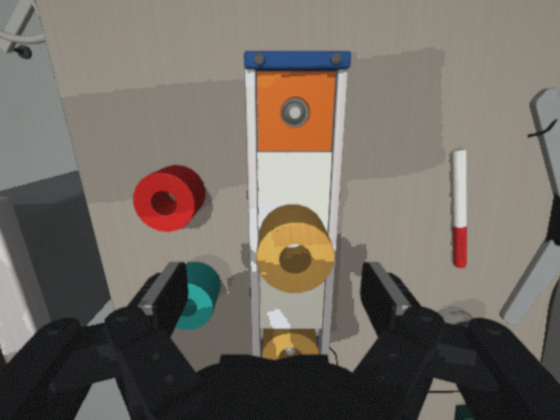

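The wrist view shows the loose bore at (295,258) and the bare spindle at (295,112). Both are within about 3 px of my prediction, so I'll move over the sleeve, descend and grip.

{"fn": "play_rows", "kwargs": {"rows": [[100, [0, -0.09, 0.053], [0, 0, 0]], [100, [0, -0.09, 0.053], [0, 0, 0]], [100, [0.1, -0.09, 0.053], [0, 0, 0]], [100, [0.2, -0.09, 0.053], [0, 0, 0]], [100, [0.28, -0.09, 0.053], [0, 0, 0]], [100, [0.325, -0.09, 0.053], [0, 0, 0]], [100, [0.325, -0.09, 0.053], [0, 0, 0]], [100, [0.325, -0.09, 0.053], [0, 0, 0]]]}}

```text
time: 2.15
eef_pos: [0.4861, 0.1327, 0.0827]
tcp_rot: [0.018, 0.707, -0.018, 0.706]
contact_force: [0.1, 0.5, 0.6]
opening: 1.0
```

{"fn": "play_rows", "kwargs": {"rows": [[60, [0, 0, 0], [0, 0, 0]], [60, [0, 0, 0], [0, 0, 0]], [60, [0, 0, 0], [0, 0, 0]], [60, [0, 0, 0], [0, 0, 0]], [60, [0, 0, 0], [0, 0, 0]], [60, [0, 0, 0], [0, 0, 0]], [60, [0, 0, 0], [0, 0, 0]], [60, [0, 0, 0], [0, 0, 0]]], "force": 20}}

```text
time: 2.82
eef_pos: [0.488, 0.1318, 0.0849]
tcp_rot: [0.02, 0.706, -0.019, 0.708]
contact_force: [-1.3, 2.8, 6.9]
opening: 0.698
```

```bash
python3 - <<'E'
from h import *
from plant import ctrl,cams
import cv2
s=ctrl.get_state();print(s["eef_pos"],s["time"],s["opening"],s["contact_force"])
p=s["eef_pos"];rel(s,[p[0]+.0568*.104,p[1]+.9984*.104,p[2]],-3.26)
c=cams.read_camera("side");im=c["color"][140:290,160:320,::-1]
cv2.imwrite("pics/s2.png",cv2.resize(im,None,fx=4,fy=4,interpolation=cv2.INTER_CUBIC))
E
```

```text
[0.48798272 0.13182859 0.08493039] 2.8167 0.6981568507276268 [-1.33679268  2.82529917  6.86754301]
shift [0.0005 0.3467 0.0009] turn [ 0.0017  0.0015 -0.001 ]
```

View pics/s2.png

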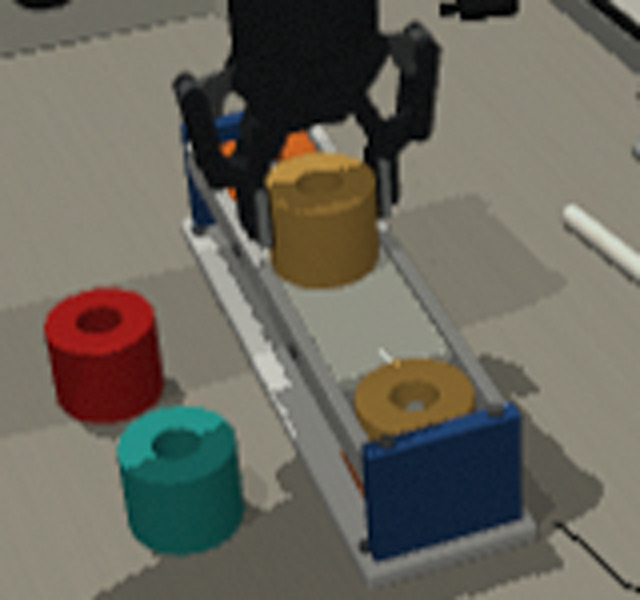

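The sleeve is gripped (opening 59 mm) and upright. I'll slide it, lifting the command by about 1.5 mm to relieve the 7 N of downward load.

{"fn": "play_rows", "kwargs": {"rows": [[60, [-0.005, 0.03, 0], [0, 0, 0]], [60, [-0.005, 0.08, 0], [0, 0, 0]], [60, [-0.005, 0.13, 0], [0, 0, 0]], [60, [-0.005, 0.18, 0], [0, 0, 0]], [60, [-0.005, 0.23, 0], [0, 0, 0]], [60, [-0.005, 0.28, 0], [0, 0, 0]], [60, [-0.005, 0.31, 0], [0, 0, 0]], [60, [-0.005, 0.33, 0], [0, 0, 0]], [60, [-0.005, 0.33, 0], [0, 0, 0]], [60, [-0.005, 0.33, 0], [0, 0, 0]]]}}

```text
time: 3.7
eef_pos: [0.493, 0.231, 0.085]
tcp_rot: [0.02, 0.706, -0.018, 0.708]
contact_force: [1.0, 3.6, 1.4]
opening: 0.694
```

{"fn": "play_rows", "kwargs": {"rows": [[60, [0, 0.005, 0], [0, 0, 0]], [60, [0, 0.01, 0], [0, 0, 0]], [60, [0, 0.015, 0], [0, 0, 0]], [60, [0, 0.02, 0], [0, 0, 0]], [60, [0, 0.02, 0], [0, 0, 0]], [60, [0, 0.02, 0], [0, 0, 0]]]}}

```text
time: 4.2
eef_pos: [0.4932, 0.235, 0.0847]
tcp_rot: [0.019, 0.707, -0.02, 0.707]
contact_force: [2.1, -5.7, 2.5]
opening: 0.697
```

```bash
python3 - <<'E'
from h import *
from plant import ctrl,cams
import cv2
s=ctrl.get_state();print(s["eef_pos"],s["time"],s["opening"],s["contact_force"],s["wrist_torque"])
c=cams.read_camera("side");im=c["color"][120:270,150:310,::-1]
a=cv2.resize(im,None,fx=2.5,fy=2.5,interpolation=cv2.INTER_CUBIC)
c=cams.read_camera("wrist");im=c["color"][:,:,::-1][0:375,100:500]
cv2.imwrite("pics/s3.png",np.hstack([a,im]))
E
```

```text
[0.49318423 0.23496797 0.08467263] 4.2 0.6971301764661066 [ 2.1151611  -5.67369065  2.54673573] [-0.85391887 -0.43784318  0.05566373]
```

View pics/s3.png

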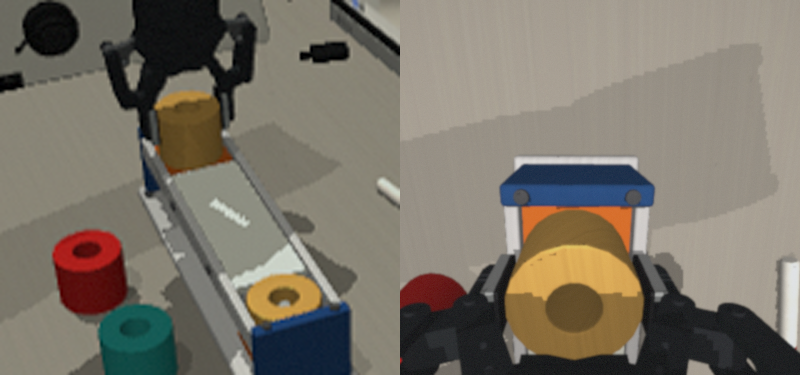

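The sleeve is near the stop, but the -5.7 N doesn't settle it. I'll nudge it a bit further to confirm contact.

{"fn": "play_rows", "kwargs": {"rows": [[60, [0, 0.005, 0], [0, 0, 0]], [60, [0, 0.01, 0], [0, 0, 0]], [60, [0, 0.01, 0], [0, 0, 0]], [60, [0, 0.01, 0], [0, 0, 0]]]}}

```text
time: 4.63
eef_pos: [0.4933, 0.2382, 0.0845]
tcp_rot: [0.019, 0.706, -0.02, 0.707]
contact_force: [2.6, -5.1, 1.8]
opening: 0.699
```

{"fn": "play_rows", "kwargs": {"rows": [[60, [0, 0.005, 0], [0, 0, 0]], [60, [0, 0.01, 0], [0, 0, 0]], [60, [0, 0.01, 0], [0, 0, 0]], [60, [0, 0.01, 0], [0, 0, 0]]]}}

```text
time: 4.97
eef_pos: [0.4934, 0.2391, 0.0847]
tcp_rot: [0.016, 0.707, -0.021, 0.707]
contact_force: [1.7, -12.5, 5.0]
opening: 0.698
```

A clear rise to -12.5 N with no further travel means the sleeve is against the stop. Release and rise.

{"fn": "play_rows", "kwargs": {"rows": [[100, [0, -0.008, 0], [0, 0, 0]], [100, [0, -0.01, 0], [0, 0, 0]], [100, [0, -0.01, 0], [0, 0, 0]], [100, [0, -0.01, 0], [0, 0, 0]], [100, [0, -0.01, 0], [0, 0, 0]], [100, [-0.08, -0.01, 0], [0, 0, 0]], [100, [-0.2, -0.01, 0], [0, 0, 0]], [100, [-0.3, -0.01, 0], [0, 0, 0]], [100, [-0.3, -0.01, 0], [0, 0, 0]], [100, [-0.3, -0.01, 0], [0, 0, 0]]]}}

```text
time: 5.8
eef_pos: [0.4941, 0.2398, 0.1769]
tcp_rot: [0.02, 0.705, -0.018, 0.709]
contact_force: [0.3, -0.5, -0.8]
opening: 1.003
```

```bash
python3 - <<'E'
from h import *
from plant import ctrl,cams
import cv2
s=ctrl.get_state();print(s["eef_pos"],s["time"],s["opening"],s["contact_force"])
rel(s,[.4933,.235,s["eef_pos"][2]],-3.26)
c=cams.read_camera("wrist");im=c["color"][:,:,::-1]
for n,p in(("axis",(.4933,.2345)),("stopped",(.4933,.2355))):
    q=c["view"]@[*p,.12,1];print(n,c["fx"]*q[0]/q[2]+c["cx"],c["fy"]*q[1]/q[2]+c["cy"],"mm/px",1e3*q[2]/c["fx"])
c2=cams.read_camera("side");a=cv2.resize(c2["color"][120:255,170:260,::-1],None,fx=2.8,fy=2.8,interpolation=cv2.INTER_CUBIC)
b=im[0:378]
cv2.imwrite("pics/w4.png",np.hstack([a,b[:,20:560]]));np.savez("pics/w4.npz",**c);np.savez("pics/s4.npz",**c2)
E
```

```text
[0.49409424 0.23983523 0.1769443 ] 5.8 1.0029011098777385 [ 0.34129534 -0.46537579 -0.76030624]
shift [-0.     -0.0162 -0.0018] turn [ 0.002   0.0031 -0.0013]
axis 272.74058999107024 234.536458790542 mm/px 0.723994921866682
stopped 272.66537971275557 233.2520426450693 mm/px 0.7230018626606466
```

View pics/w4.png

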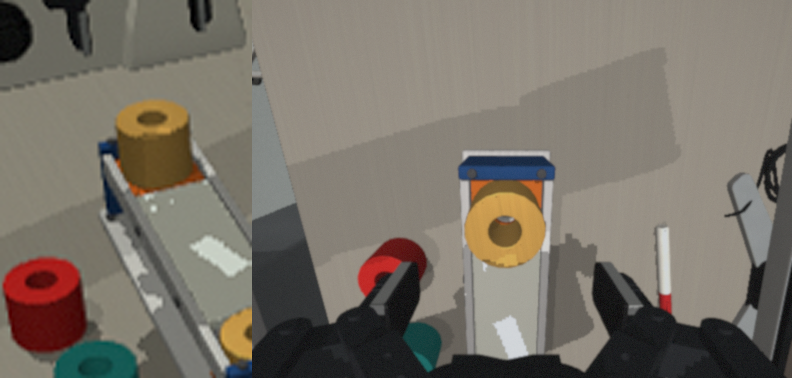

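The bore shows at wrist (274,230), which puts the sleeve at about (0.494, 0.237), upright and at the stop. I'll set the jaws to about 29 mm so both fingertips land on the ring, then come down.

{"fn": "play_rows", "kwargs": {"rows": [[34, [0, -0.01, 0], [0, 0, 0]], [34, [0, -0.01, 0], [0, 0, 0]], [34, [0.04, -0.01, 0], [0, 0, 0]], [34, [0.08, -0.01, 0], [0, 0, 0]], [34, [0.12, -0.01, 0], [0, 0, 0]], [34, [0.16, -0.01, 0], [0, 0, 0]], [34, [0.16, -0.01, 0], [0, 0, 0]], [34, [0.16, -0.01, 0], [0, 0, 0]], [34, [0.16, -0.01, 0], [0, 0, 0]]], "force": 60}}

```text
time: 6.65
eef_pos: [0.4928, 0.2361, 0.1263]
tcp_rot: [0.019, 0.707, -0.019, 0.707]
contact_force: [0.1, 0.7, 0.7]
opening: 0.342
```

{"fn": "play_rows", "kwargs": {"rows": [[34, [0.01, 0, 0], [0, 0, 0]], [34, [0.02, 0, 0], [0, 0, 0]], [34, [0.03, 0, 0], [0, 0, 0]], [34, [0.04, 0, 0], [0, 0, 0]], [34, [0.04, 0, 0], [0, 0, 0]]]}}

```text
time: 7.07
eef_pos: [0.4931, 0.2362, 0.1146]
tcp_rot: [0.019, 0.706, -0.019, 0.707]
contact_force: [0.5, 0.2, 1.0]
opening: 0.342
```

{"fn": "play_rows", "kwargs": {"rows": [[34, [0.01, 0, 0], [0, 0, 0]], [34, [0.02, 0, 0], [0, 0, 0]], [34, [0.03, 0, 0], [0, 0, 0]], [34, [0.03, 0, 0], [0, 0, 0]], [34, [0.03, 0, 0], [0, 0, 0]]]}}

```text
time: 7.48
eef_pos: [0.4929, 0.2361, 0.105]
tcp_rot: [0.019, 0.707, -0.019, 0.707]
contact_force: [1.7, -0.3, 1.1]
opening: 0.34
```

There's still no contact at 0.105, so I'll look before going further.

```bash
python3 - <<'E'
from h import *
from plant import ctrl,cams
import cv2
a=cams.read_camera("side")["color"][100:240,170:300,::-1];b=cams.read_camera("wrist")["color"][100:400,100:460,::-1]
a=cv2.resize(a,(390,420),interpolation=cv2.INTER_CUBIC);b=cv2.resize(b,(404,420)[0:2])
cv2.imwrite("pics/p5.png",np.hstack([a,b]))
E
```

```text
(no output)
```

View pics/p5.png

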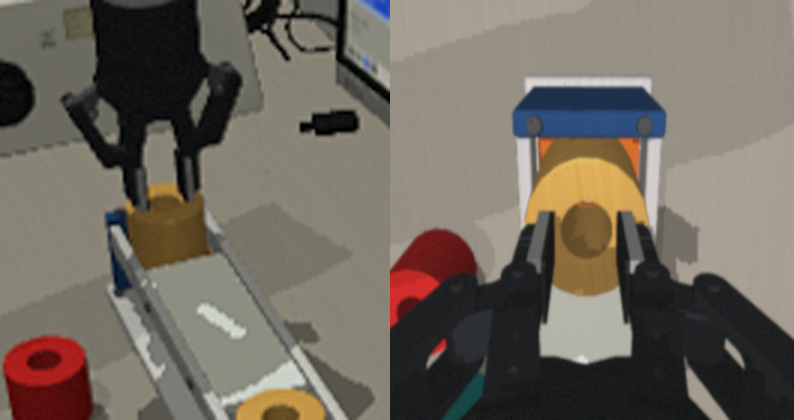

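The fingertips sit on either side of the bore on the ring, and the sleeve looks upright. I'll keep pressing in small steps.

{"fn": "play_rows", "kwargs": {"rows": [[34, [0.01, 0, 0], [0, 0, 0]], [34, [0.02, 0, 0], [0, 0, 0]], [34, [0.03, 0, 0], [0, 0, 0]], [34, [0.03, 0, 0], [0, 0, 0]]]}}

```text
time: 7.92
eef_pos: [0.4926, 0.236, 0.0959]
tcp_rot: [0.019, 0.707, -0.019, 0.707]
contact_force: [1.6, 0.3, 1.6]
opening: 0.337
```

{"fn": "play_rows", "kwargs": {"rows": [[34, [0.01, 0, 0], [0, 0, 0]], [34, [0.02, 0, 0], [0, 0, 0]], [34, [0.03, 0, 0], [0, 0, 0]], [34, [0.03, 0, 0], [0, 0, 0]]]}}

```text
time: 8.25
eef_pos: [0.4926, 0.236, 0.0869]
tcp_rot: [0.019, 0.707, -0.019, 0.707]
contact_force: [1.6, -0.4, 0.9]
opening: 0.335
```

{"fn": "play_rows", "kwargs": {"rows": [[34, [0.01, 0, 0], [0, 0, 0]], [34, [0.02, 0, 0], [0, 0, 0]], [34, [0.03, 0, 0], [0, 0, 0]]]}}

```text
time: 8.5
eef_pos: [0.4927, 0.236, 0.0785]
tcp_rot: [0.019, 0.707, -0.019, 0.707]
contact_force: [-0.2, -0.2, 6.5]
opening: 0.342
```

{"fn": "play_rows", "kwargs": {"rows": [[34, [0.01, 0, 0], [0, 0, 0]], [34, [0.015, 0, 0], [0, 0, 0]], [34, [0.015, 0, 0], [0, 0, 0]]]}}

```text
time: 8.75
eef_pos: [0.4927, 0.236, 0.0751]
tcp_rot: [0.019, 0.707, -0.019, 0.707]
contact_force: [-2.4, -0.8, 10.9]
opening: 0.339
```

```bash
python3 - <<'E'
from h import *
from plant import ctrl,cams
import cv2
a=cams.read_camera("side")["color"][130:270,170:300,::-1];b=cams.read_camera("wrist")["color"][100:400,100:460,::-1]
a=cv2.resize(a,(390,420),interpolation=cv2.INTER_CUBIC);b=cv2.resize(b,(404,420)[0:2])
cv2.imwrite("pics/p6.png",np.hstack([a,b]))
E
```

```text
(no output)
```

View pics/p6.png

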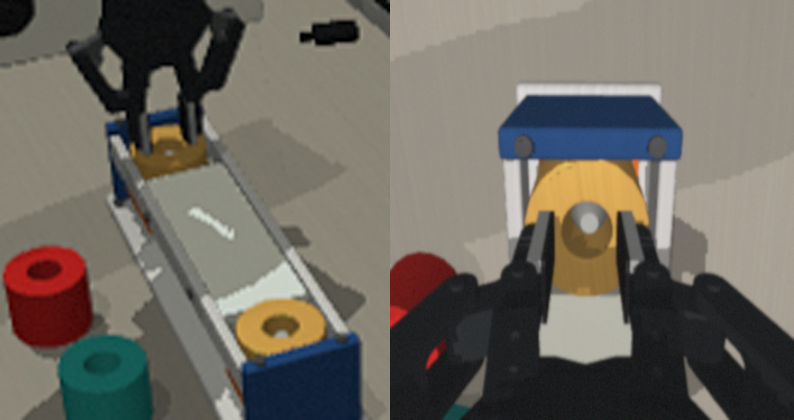

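The sleeve is well down on the spindle, whose tip shows in the bore, and upright. A little remains, so I'll press until the force shows it has bottomed.

{"fn": "play_rows", "kwargs": {"rows": [[34, [0.007, 0, 0], [0, 0, 0]], [34, [0.014, 0, 0], [0, 0, 0]], [34, [0.014, 0, 0], [0, 0, 0]]]}}

```text
time: 9.1
eef_pos: [0.4931, 0.2361, 0.0749]
tcp_rot: [0.018, 0.708, -0.019, 0.706]
contact_force: [-10.7, -4.3, 29.9]
opening: 0.34
```

{"fn": "play_rows", "kwargs": {"rows": [[34, [0.007, 0, 0], [0, 0, 0]], [34, [0.014, 0, 0], [0, 0, 0]], [34, [0.014, 0, 0], [0, 0, 0]]]}}

```text
time: 9.35
eef_pos: [0.4933, 0.2362, 0.0747]
tcp_rot: [0.018, 0.708, -0.02, 0.705]
contact_force: [-18.7, -7.3, 49.6]
opening: 0.339
```

It's solid at TCP z = 0.0748, against an expected top of 0.0755, so it has bottomed. Retreat and check.

{"fn": "play_rows", "kwargs": {"rows": [[34, [-0.03, 0, 0], [0, 0, 0]], [34, [-0.08, 0, 0], [0, 0, 0]], [34, [-0.18, 0, 0], [0, 0, 0]], [34, [-0.28, 0, 0], [0, 0, 0]], [34, [-0.38, 0, 0], [0, 0, 0]], [34, [-0.45, 0, 0], [0, 0, 0]], [34, [-0.45, -0.2, 0], [0, 0, 0]], [34, [-0.45, -0.2, 0], [0, 0, 0]], [34, [-0.45, -0.2, 0], [0, 0, 0]]]}}

```text
time: 10.1
eef_pos: [0.4885, 0.1738, 0.1996]
tcp_rot: [0.02, 0.707, -0.021, 0.706]
contact_force: [0.1, 0.1, -0.1]
opening: 0.34
```

```bash
python3 - <<'E'
from h import *
from plant import ctrl,cams
import cv2
s=ctrl.get_state();print(s["eef_pos"],s["contact_force"],s["time"])
c=cams.read_camera("scene");d=cams.read_camera("side")
a=cv2.resize(c["color"][170:270,200:330,::-1],(520,400),interpolation=cv2.INTER_CUBIC)
b=cv2.resize(d["color"][155:288,200:293,::-1],(280,400),interpolation=cv2.INTER_CUBIC)
cv2.imwrite("pics/f7.png",np.hstack([a,b]))
E
```

```text
[0.48847747 0.17377661 0.1995698 ] [ 0.11050671  0.0922135  -0.05085952] 10.1
```

View pics/f7.png

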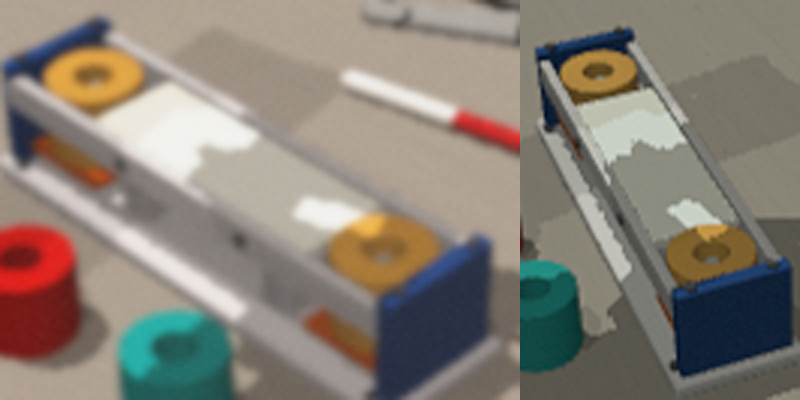

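Both sleeves sit alike: tops just above the rails at (95,75) and (385,252), and both orange plates at the same low height in the side windows. The arm is clear, so I'm handing in.

```bash
python3 -c "
from plant import ctrl
print(ctrl.sign_off())"
```

```text
the job is handed in; nothing more can be done
None
```

I slid the loose sleeve along the track to the blue end stop and pressed it home on the bare spindle. The job is handed in; sign-off gives no verdict.

- **Slide:** I gripped the sleeve across the track and moved it about 105 mm, upright. It met the stop with a clear force rise to 12.5 N and no further travel.
- **Press:** I pressed on the ring with the jaws part open. The sleeve stopped solid with the tool tip at z ≈ 0.0748 m, against an expected top face of 0.0755 m, under about 50 N at the wrist.
- **Last checks:** The final pictures show both sleeves upright with tops level and both lift plates equally low. The marker and the red and turquoise look-alikes show no sign of being disturbed; the bottle and timer were outside the last crops. The arm is about 0.12 m clear of the sleeve with no contact force, and the clock read about 10 s.
- **Disagreements:**
  - The wrist camera put positions along the track about 2.5 mm farther than the fixed cameras, near the stated calibration error.
  - The force reading stayed at only 1–2 N for most of the press, although the lift plate is rated at about 7 N. I checked that part by picture instead.

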